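# Swap the empty soap-base tub on the scale for a full one from the flow rack

## Task

The tub on the kitchen scale has been used up. First put that empty tub, upright and lengthways, on the return lane directly above the lane of full tubs, so that it rolls away to the back end of that return lane; then take the front full tub out of the lower lane so that the two behind it roll down to the front stop, and without tipping it over set it gently, upright and centred, on the round platform of the scale, then let go. Leave the round pots and their lanes, the jar of sticks and the dropper bottle as they are.

Things in the scene. Friction and masses are not known exactly. Their poses are not given: they have to be found in the camera images.
- tub_lanes: one column of the bench flow rack: a low pick lane holding three full rectangular tubs and, above it, the return lane for its empties. Origin on the table below the inner face of the pick lane's front stop, mid-width; x along the lanes from front (robot's side) to back, y across, z up. Both are roller tracks 70 mm wide inside, side channels 8 mm thick, 12 mm above the roller tops; they roll very easily
- tub_lanes_stop (a point): PICK LANE: point on the roller tops at the inner face of its front stop, mid-width, 55 mm above the table; axes as tub_lanes. From here the rollers rise to the back at 0.14 rad (8 degrees) for 340 mm. The stop is 6 mm thick, 86 mm wide, 20 mm above the rollers. The front tub's centre is then 41 mm along x and 41 mm above this point, the next ones 92 mm apart
- tub_lanes_entry (a point): RETURN LANE: point on the roller tops at its open front edge, mid-width, 240 mm above the table, 55 mm behind the stop; axes as tub_lanes. From here it falls to the back at 0.105 rad (6 degrees) for 282 mm, to a stop 20 mm high. A tub let go with its centre 50 to 75 mm past this edge rolls to the back. Its underside, 24 mm lower, overhangs the front full tub: grasp that one tilted, from the front
- rack: pipe frame that carries both columns, 300 mm wide. Origin on the table midway between the columns, level with the stops, axes as tub_lanes. Uprights 26 mm thick, 135 mm to either side, 100 and 310 mm behind the stops, at most 217 mm high; along each side a base rail 27 mm high
- pot_lanes: the twin column right beside it (115 mm to one side, left or right; same lanes, sizes and axes), its pick lane filled with three round pots, its return lane empty, its rollers braked. Origin as for tub_lanes
- tub1_center (a point): front full tub: a rectangular clear plastic tub filled with hard cream-coloured soap base, 92 mm long (its x, along the lane), 60 mm wide (its y, across the lane), 70 mm high (its z), about 0.3 to 0.46 kg; this is its centre, 35 mm above its underside. It stands square in its lane, leaning with the lane's slope, in contact with the front stop and with the tub behind. Grip it across its 60 mm width, in its upper half
- tub2_center (a point): second full tub in the lane, behind tub1, same make; its centre, 35 mm above its underside
- tub3_center (a point): third and last full tub in the lane, same make; its centre, 35 mm above its underside
- empty_center (a point): the empty tub standing on the scale: same make, open and empty, walls 4 mm, 70 g, turned any way up to about 0.9 rad; its centre, 35 mm above its underside, x along its 92 mm length, y across its 60 mm width
- scale_plate (a point): kitchen scale, fixed to the table: white body 200 (x) by 165 (y) mm, with a round white platform 160 mm in diameter; this point is the centre of the platform's top face, 42 mm above the table (the middle of the body lies 18 mm nearer the front). Rigid: the platform does not sink
- pot1: front round pot on the pot lane: cream pot with a white lid, 62 mm in diameter, 78 mm high; origin at the centre of its underside
- pot2: second round pot, same make and origin
- pot3: third round pot, same make and origin
- stick_jar: brown round jar 68 mm in diameter, 85 mm high, with wooden stirring sticks up to 160 mm above the table, standing behind the scale; origin at the centre of its underside
- dropper: amber dropper bottle, 34 mm in diameter, 112 mm high, standing behind the scale; origin at the centre of its underside
Not all that is in view belongs to the job. What is shaped like the part that bears empty_center but orange is not meant.

How it is judged:
On the way, in this order (a step that is already met when the one before it is completed fails the run):
1. the empty tub stands at the back end of the return lane above the full tubs (x of empty_center in the frame of tub_lanes between 0.2634 and 0.31 m and z of empty_center in the frame of tub_lanes between 0.225 and 0.27 m and y of empty_center in the frame of tub_lanes between -0.012 and 0.012 m), for 0.2 s.
2. the front full tub is out of the lane and the other two have rolled forward to the front stop (x of tub2_center in the frame of tub_lanes between 0.0262 and 0.0562 m and y of tub2_center in the frame of tub_lanes between -0.012 and 0.012 m and angle between each of tub2, tub3's own z axis and vertical below 0.22 rad and x of tub3_center in the frame of tub_lanes between 0.1178 and 0.1478 m and y of tub3_center in the frame of tub_lanes between -0.012 and 0.012 m and (x of tub1_center in the frame of tub_lanes below -0.04 m or y of tub1_center in the frame of tub_lanes above 0.12 m or y of tub1_center in the frame of tub_lanes below -0.12 m)), for 0.2 s.
At the end, for the whole second after the job is handed in: Front full tub upright (3 degrees), at rest on the scale, within 30 mm of the platform's centre; the other two at rest in their lane, rolled forward to the stop (within 15 mm); the empty upright, at rest in the return lane above, within 30 mm of its back stop; all released (all of step 1 and x of tub2_center in the frame of tub_lanes between 0.0262 and 0.0562 m and y of tub2_center in the frame of tub_lanes between -0.012 and 0.012 m and angle between each of tub2, tub3's own z axis and vertical below 0.22 rad and x of tub3_center in the frame of tub_lanes between 0.1178 and 0.1478 m and y of tub3_center in the frame of tub_lanes between -0.012 and 0.012 m and horizontal distance between tub1_center and scale_plate below 0.03 m and z of tub1_center in the frame of scale_plate between 0.03 and 0.042 m and angle between tub1_center's own z axis and vertical below 0.06 rad and linear speed of each of tub1, tub2, tub3, empty below 0.02 m/s and angle between empty_center's own z axis and vertical below 0.2 rad); the robot touches nothing.
It fails at once if a round pot is moved by more than 20 mm (distance of any of pot1, pot2, pot3 from where it was at the start of the episode above 0.02 m).
It fails at once if the jar of sticks or the dropper bottle is moved by more than 20 mm or tipped (distance of any of stick_jar, dropper from where it was at the start of the episode above 0.02 m or angle between any of stick_jar, dropper's own z axis and vertical above 0.35 rad).
It fails at once if the full tub is dropped or banged down on the scale (faster than 0.3 m/s within 15 mm of the platform) (horizontal distance between tub1_center and scale_plate below 0.08 m and z of tub1_center in the frame of scale_plate below 0.05 m and linear speed of tub1 above 0.3 m/s).
It fails at once if the full tub is tipped more than 50 degrees (angle between tub1_center's own z axis and vertical above 0.87 rad).
It also fails if it takes over 61 s, if anything falls off the work surface, if the arm or the gripper's body presses on something with over 40 N, if the wrist force passes 120 N, or if a joint passes its speed limit or range.

## Robot

A 7-joint arm with a two-finger parallel gripper is mounted at the origin on the work surface. World frame = base frame: x ahead of the robot, y to its left, z up, the work surface at z = 0. Lengths are in m, angles in rad, forces in N, time in s.
With the tool pointing down it reaches from about 0.4 to 0.85 m from the base axis. Payload 4.5 kg.
Tool frame: the origin (TCP) lies midway between the tips of the shut fingers; the grasp point (between the pads) lies 19 mm behind it; z points along the fingers, y is the line along which they close (so a half turn about z gives the same grasp; the last joint's range is limited). The gripper opens to 88 mm and grips with 3 to 60 N. Pads are 18 mm wide; open, the fingers measure 123 mm over their backs; the gripper's body (75 mm by 187 mm) begins 45 mm behind the grasp point.
Start: joints at [1.326, 0.689, -0.195, 1.565, 0.157, 0.902, -0.215], TCP at [0.172, -0.601, 0.239] pointing down, gripper open.
Joint ranges: [-3.01, 3.01], [-0.46, 2.08], [-1.47, 1.51], [0.13, 2.56], [-1, 4.14], [0.04, 2.09], [-2.66, 2.66]. Speed limits (rad/s): [2.57, 2.57, 3.14, 3.14, 3.14, 3.14, 3.14].

## Interface

Orientations are given as a unit quaternion [x, y, z, w].
In Python, from plant import r gives the robot as it stands.
- The arm moves only by the tool carry_out, never from a script. Its argument "plan" is a list of rows, each an object with "rot": the turn, a rotation vector about the tool's x, y, z in rad, a list of three; "xyz": the shift along the tool's x, y, z in m, a list of three; "grip": the closure in counts, from 0 (fully open) to 255 (shut). In form: [{"rot": [wx, wy, wz], "xyz": [dx, dy, dz], "grip": grip}, ...]. A call has 1 to 8 rows; each row is the pose to reach, as a shift and turn from the pose commanded when the call began, along the tool's axes at that moment; what a row does not reach only later rows make up. A row lasts 1/12 s, in which the tool goes at most 41.7 mm and 7.16 degrees, less where a joint would pass 70% of its speed; a pose out of reach is approached as far as the arm can. A call with a gripper value outside its range is refused whole. The fingers move at their own pace and stop on an object; "squeeze" is the grip in N (left out, the last holds). Time passes only in rows, so rows that repeat a pose let the fingers close. It gives the time, the measured TCP pose, the force, the opening and the grip force at its end, in the units of the state.
- r.get_state(): the state, without advancing time (a new reading comes with each control period).
- r.snapshot(name): name is "scene" or "top" or "wrist"; returns the picture (420x560x3 uint8, red, green, blue); there is no depth.
- r.camera_params(name): a dict with "fx", "fy", "cx", "cy" (pixels), "position" and "attitude" of the camera in the world; the wrist camera has in their place "hand_eye" (4x4, takes a point from camera to tool coordinates, whose origin is the TCP and whose axes are the flange's). Camera axes: x right, y down, z forward; pixel columns grow to the right and rows downward; lengths in m; the calibration is good to about 2 mm. The wrist camera is an equidistant fisheye: a pixel r from the principal point sees the ray r / f radians off the axis. A picture is of the moment at which its call begins: read the wrist's pose just before it. camera_params takes no time and is no camera call.
- r.finish_job(): hands the job in; it is judged then, once.
The state is a dict: "clock": time; "q": joint angles; "qd": joint speeds; "joint_torque": joint torques, N m; "tool_pos": TCP position; "eef_rot": TCP orientation; "contact_force": force on the tool from outside, world axes, zero at the start; "moment": the same for the moment, N m; "opening": opening from 0.0 (shut) to 1.0 (fully open); "finger_force": force on a finger pad.
Only numpy, scipy, OpenCV 4.12 (cv2) and the standard library are available. Lean on these libraries where they do the work, as an engineer would, in place of code of your own. Each camera call takes 0.05 s, during which the arm holds its last target. There are 200 camera calls.

## Working session

There is one attempt and no reset: what is moved stays moved. The work goes in short steps, Python scripts to look and compute and a tool call to move; the robot and the scene stay as the last step left them, time stands still between calls to the robot, and variables do not carry over. Pictures are saved under pics/ and viewed, at most 10 in all, crops included, and the job is handed in when it is done.

Besides the shell and the picture viewer there is one more tool, called after "Call:" as a command line: name --argument value ..., lists and objects as JSON in quotes. carry_out: Moves the arm, as the interface text tells. Its arguments: {"type":"object","properties":{"plan":{"type":"array"},"squeeze":{"type":"number"}},"required":["plan"]}

```bash
mkdir -p pics; ls
python3 - <<'E'
from plant import r
import cv2, numpy as np
s=r.get_state(); print({k:np.round(v,3).tolist() for k,v in s.items()})
for n in ["scene","top"]:
    im=r.snapshot(n); cv2.imwrite(f"pics/{n}0.png",im[:,:,::-1])
    print(n,r.camera_params(n))
print(r.camera_params("wrist"))
E
```

```text
pics
{'clock': 0.0, 'q': [1.326, 0.69, -0.195, 1.566, 0.157, 0.903, -0.215], 'qd': [-0.0, 0.001, -0.001, 0.0, -0.0, -0.001, -0.001], 'joint_torque': [0.0, -52.756, -1.266, -15.343, -0.053, 0.007, 0.0], 'tool_pos': [0.172, -0.6, 0.238], 'eef_rot': [0.99, 0.139, -0.0, -0.001], 'contact_force': [0.724, -0.432, 0.759], 'moment': [0.013, -0.013, -0.005], 'finger_force': 0.0, 'opening': 1.003}
scene {'fx': 410.2270476806707, 'fy': 410.2270476806707, 'cx': 278.12865407719613, 'cy': 209.25296464547228, 'position': array([0.827652  , 0.47849795, 0.87654754]), 'attitude': array([ 0.27291851,  0.90706009, -0.30734744, -0.09107705])}
top {'fx': 449.2611726619751, 'fy': 449.2611726619751, 'cx': 274.7316416775655, 'cy': 204.59503556783946, 'position': array([0.36994066, 0.03242528, 1.2253953 ]), 'attitude': array([ 0.71132542, -0.69828039,  0.05684186, -0.05647692])}
{'fx': 325.19226210127806, 'fy': 325.19226210127806, 'cx': 274.14637240556567, 'cy': 210.2261924333808, 'hand_eye': array([[ 6.80521003e-06, -9.51047189e-01, -3.09045699e-01,
         7.96387791e-02],
       [ 9.99999637e-01,  2.69673725e-04, -8.07865088e-04,
        -6.94417267e-04],
       [ 8.51659326e-04, -3.09045582e-01,  9.51046846e-01,
        -1.45435900e-01],
       [ 0.00000000e+00,  0.00000000e+00,  0.00000000e+00,
         1.00000000e+00]])}
```

View pics/scene0.png

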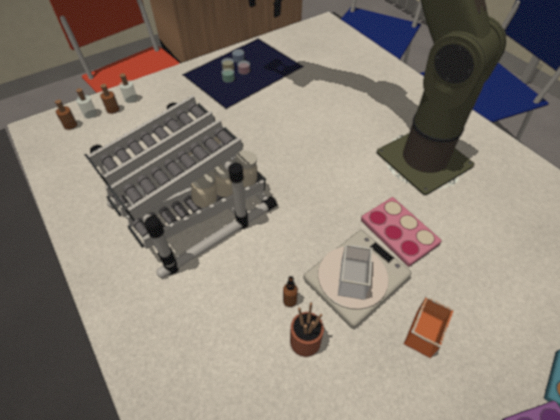

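View pics/top0.png

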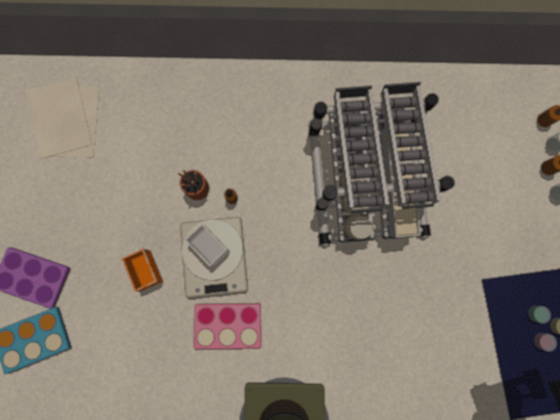

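The scene view shows the rack at left and the scale with the grey empty tub around (355,270). In the top view, the rectangular tub shows at (405,222), so the tub column is the right-hand one. The pot is at (358,228), the scale platform at (213,248) and the empty tub at (208,246). I'll zoom in on both.

```bash
cat > h.py <<'E'
import numpy as np, cv2
from scipy.spatial.transform import Rotation as R
from plant import r
def ray(cam,uv):
    p=r.camera_params(cam); uv=np.atleast_2d(uv).astype(float)
    d=np.c_[(uv[:,0]-p['cx'])/p['fx'],(uv[:,1]-p['cy'])/p['fy'],np.ones(len(uv))]
    return np.array(p['position']),R.from_quat(p['attitude']).apply(d)
def onplane(cam,uv,z):
    o,d=ray(cam,uv); z=np.broadcast_to(z,len(d)); return o+d*((z-o[2])/d[:,2])[:,None]
def proj(cam,P):
    p=r.camera_params(cam); c=R.from_quat(p['attitude']).inv().apply(np.atleast_2d(P)-p['position'])
    return np.c_[c[:,0]/c[:,2]*p['fx']+p['cx'],c[:,1]/c[:,2]*p['fy']+p['cy']]
E
python3 - <<'E'
import cv2,numpy as np
im=cv2.imread('pics/top0.png')
f=lambda x0,y0,x1,y1,s:cv2.resize(im[y0:y1,x0:x1],None,fx=s,fy=s,interpolation=cv2.INTER_CUBIC)
a=f(310,78,450,248,3.5); b=f(175,210,255,305,3.5)
o=np.zeros((595,780,3),np.uint8); o[:a.shape[0],:a.shape[1]]=a; o[:b.shape[0],495:495+b.shape[1]]=b
cv2.imwrite('pics/crop1.png',o)
E
```

```text
(no output)
```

View pics/crop1.png

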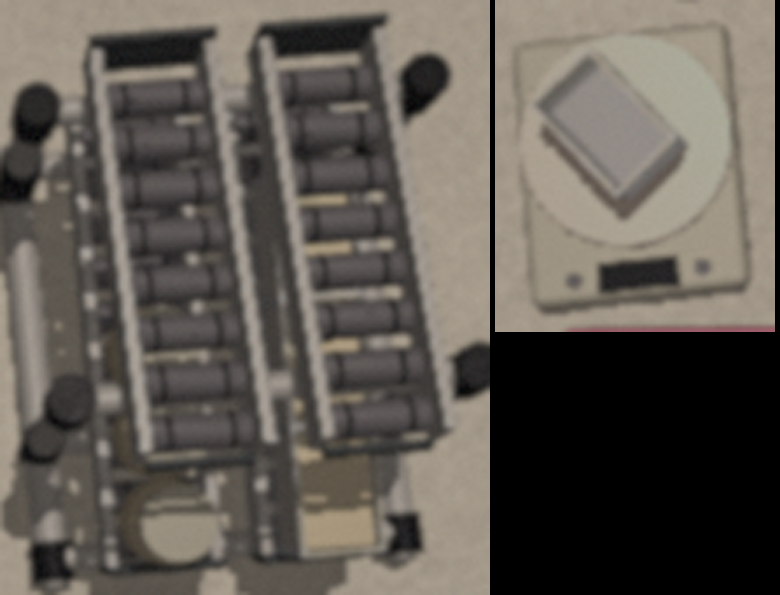

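Run:
```python
from h import *
np.set_printoptions(precision=4,suppress=True)
f=lambda L,ox,oy:(np.array(L,float)+.5)/3.5-.5+[ox,oy]
L=f([(452,430),(320,445),(253,40),(385,20)],310,78)
P=onplane('top',L,[.252,.252,.2305,.2305]); print(P)
ax=(P[3]+P[2]-P[0]-P[1])[:2]; print('yaw axis',np.arctan2(ax[1],ax[0]),np.linalg.norm(ax)/2,'w',np.linalg.norm(P[0]-P[1]),np.linalg.norm(P[3]-P[2]),'cross yaw',[np.arctan2(-(a-b)[0],(a-b)[1]) for a,b in[(P[1],P[0]),(P[2],P[3])]])
# left lane too
L=f([(275,440),(140,455),(88,40),(215,28)],310,78)
Q=onplane('top',L,[.252,.252,.2305,.2305]); print(Q); ax=(Q[3]+Q[2]-Q[0]-Q[1])[:2]; print(np.arctan2(ax[1],ax[0]))
E_=f([(595-495,55),(538-495,103),(620-495,197),(687-495,143)],175,210)
C=onplane('top',E_,.112); print('empty',C,C.mean(0)); 
for i in range(4):
    d=C[(i+1)%4]-C[i]; print(np.linalg.norm(d),np.degrees(np.arctan2(d[1],d[0])))
im=r.snapshot('top'); 
print('plate',onplane('top',f([(130,141)],175,210),.042))
# front-tub top & scale body corners
print('body',onplane('top',f([(20,45),(230,25),(253,285),(42,308)],175,210),.03))
print('tubtop front corners', onplane('top',f([(300,555),(382,550)],310,78),.1316+.0))
```

```text
[[ 0.5433 -0.3273  0.252 ]
 [ 0.5322 -0.244   0.252 ]
 [ 0.8096 -0.2126  0.2305]
 [ 0.8255 -0.3014  0.2305]]
yaw axis 0.10202671627124353 0.281280683312833 w 0.0839846272832921 0.09024687781076966 cross yaw [np.float64(0.13261877227536764), np.float64(0.17697250854814484)]
[[ 0.5349 -0.2158  0.252 ]
 [ 0.5238 -0.131   0.252 ]
 [ 0.8075 -0.1022  0.2305]
 [ 0.8176 -0.1873  0.2305]]
0.10100722546174565
empty [[0.4944 0.2107 0.112 ]
 [0.4595 0.2495 0.112 ]
 [0.3946 0.1888 0.112 ]
 [0.4332 0.1431 0.112 ]] [0.4454 0.198  0.112 ]
0.052231809450878124 131.93925693524417
0.08888946375565174 -136.87183865692634
0.05981517142858359 -49.804470825221124
0.09117630069012715 47.85680122068991
plate [[0.4378 0.1966 0.042 ]]
body [[0.5101 0.2853 0.03  ]
 [0.5285 0.1252 0.03  ]
 [0.3331 0.102  0.03  ]
 [0.3134 0.2587 0.03  ]]
tubtop front corners [[ 0.4743 -0.2622  0.1316]
 [ 0.4788 -0.3195  0.1316]]
```

```bash
cat >> h.py <<'E'
def Rt(head,tilt=0,roll=0):
    "tool down, x at heading; tilt: z leans from down towards heading"
    x=np.array([np.cos(head),np.sin(head),0]);y=np.array([np.sin(head),-np.cos(head),0]);z=np.array([0,0,-1.])
    return R.from_matrix(np.c_[x,y,z])*R.from_euler('y',tilt)
def go(p,rot,p0=None,r0=None):
    s=r.get_state(); p0=np.array(s['tool_pos']) if p0 is None else np.array(p0); r0=R.from_quat(s['eef_rot']) if r0 is None else r0
    d=r0.inv().apply(np.array(p)-p0); w=(r0.inv()*rot).as_rotvec()
    print('xyz',np.round(d,4).tolist(),'rot',np.round(w,4).tolist(),'rows>=%.1f'%max(np.linalg.norm(d)/.0417,np.linalg.norm(w)/.125))
def wray(uv,s):
    p=r.camera_params('wrist'); T=np.array(p['hand_eye']); uv=np.atleast_2d(uv).astype(float)
    v=(uv-[p['cx'],p['cy']])/p['fx']; th=np.linalg.norm(v,axis=1)[:,None]
    d=np.c_[np.sinc(th/np.pi)*v,np.cos(th)]
    q=R.from_quat(s['eef_rot']); return np.array(s['tool_pos'])+q.apply(T[:3,3]), q.apply(d@T[:3,:3].T)
def wplane(uv,s,z):
    o,d=wray(uv,s); z=np.broadcast_to(z,len(d)); return o+d*((z-o[2])/d[:,2])[:,None]
def wproj(P,s):
    p=r.camera_params('wrist'); T=np.array(p['hand_eye'])
    c=(R.from_quat(s['eef_rot']).inv().apply(np.atleast_2d(P)-s['tool_pos'])-T[:3,3])@T[:3,:3]
    n=np.linalg.norm(c[:,:2],axis=1); th=np.arctan2(n,c[:,2]); return c[:,:2]/n[:,None]*th[:,None]*p['fx']+[p['cx'],p['cy']]
E
python3 - <<'E'
from h import *
print((Rt(.279).as_quat()), Rt(0,.4).apply([0,0,1]))
go([.36,-.28,.32],Rt(.3))
go([.40,.155,.27],Rt(.8),[.36,-.28,.32],Rt(.3))
E
```

```text
[0.99028564 0.13904799 0.         0.        ] [ 0.38941834  0.         -0.92106099]
xyz [0.2691, -0.2564, -0.0816] rot [-0.0014, 0.0001, -0.0211] rows>=9.1
xyz [0.1668, -0.4038, 0.05] rot [0.0, 0.0, -0.5] rows>=10.5
```

Call:
carry_out --plan '[{"rot":[0,0,0],"xyz":[0.03,-0.03,-0.03],"grip":0},{"rot":[0,0,0],"xyz":[0.269,-0.256,-0.082],"grip":0},{"rot":[0,0,0],"xyz":[0.269,-0.256,-0.082],"grip":0},{"rot":[0,0,0],"xyz":[0.269,-0.256,-0.082],"grip":0},{"rot":[0,0,0],"xyz":[0.269,-0.256,-0.082],"grip":0},{"rot":[0,0,0],"xyz":[0.269,-0.256,-0.082],"grip":0},{"rot":[0,0,0],"xyz":[0.269,-0.256,-0.082],"grip":0},{"rot":[0,0,0],"xyz":[0.269,-0.256,-0.082],"grip":0}]'

```text
clock: 0.82
tool_pos: [0.3353, -0.3218, 0.3124]
eef_rot: [0.99, 0.139, -0.0, -0.0]
contact_force: [0.7, -0.2, 0.5]
opening: 1.0
finger_force: 0.0
```

Run:
```python
from h import *
s=r.get_state();print(s['clock'],s['tool_pos'],s['q'])
go([.40,.155,.27],Rt(.8))
```

```text
0.8167 [ 0.33526114 -0.32175724  0.31244876] [ 0.82422555  0.3831495  -0.22751683  1.92488772  0.11299406  0.84579532
 -0.75461864]
xyz [0.1934, -0.4406, 0.0424] rot [-0.0001, 0.0001, -0.5214] rows>=11.6
```

Run:
```python
from h import *
s=r.get_state();p=np.array(s['tool_pos']);h=.279
for P,H in [([.36,-.2,.30],1.2),([.38,-.08,.28],2.12),([.40,.04,.27],3.04),([.43,.18,.26],3.94)]:
    go(P,Rt(H),p,Rt(h)); p,h=P,H
```

```text
xyz [0.0573, -0.1102, 0.0124] rot [0.0, 0.0, -0.921] rows>=7.4
xyz [0.1191, -0.0248, 0.02] rot [0.0, 0.0, -0.92] rows>=7.4
xyz [0.0919, 0.0797, 0.01] rot [0.0, 0.0, -0.92] rows>=7.4
xyz [-0.0156, 0.1423, 0.01] rot [0.0, 0.0, -0.9] rows>=7.2
```

Call:
carry_out --plan '[{"rot":[0,0,-0.92],"xyz":[0.057,-0.11,0.012],"grip":0},{"rot":[0,0,-0.92],"xyz":[0.057,-0.11,0.012],"grip":0},{"rot":[0,0,-0.92],"xyz":[0.057,-0.11,0.012],"grip":0},{"rot":[0,0,-0.92],"xyz":[0.057,-0.11,0.012],"grip":0},{"rot":[0,0,-0.92],"xyz":[0.057,-0.11,0.012],"grip":0},{"rot":[0,0,-0.92],"xyz":[0.057,-0.11,0.012],"grip":0},{"rot":[0,0,-0.92],"xyz":[0.057,-0.11,0.012],"grip":0},{"rot":[0,0,-0.92],"xyz":[0.057,-0.11,0.012],"grip":0}]'

```text
clock: 1.48
tool_pos: [0.3591, -0.2021, 0.3]
eef_rot: [0.824, 0.567, -0.0, -0.0]
contact_force: [-0.1, 0.4, -0.3]
opening: 0.999
finger_force: 0.0
```

Call:
carry_out --plan '[{"rot":[0,0,-0.92],"xyz":[0.119,-0.025,0.02],"grip":0},{"rot":[0,0,-0.92],"xyz":[0.119,-0.025,0.02],"grip":0},{"rot":[0,0,-0.92],"xyz":[0.119,-0.025,0.02],"grip":0},{"rot":[0,0,-0.92],"xyz":[0.119,-0.025,0.02],"grip":0},{"rot":[0,0,-0.92],"xyz":[0.119,-0.025,0.02],"grip":0},{"rot":[0,0,-0.92],"xyz":[0.119,-0.025,0.02],"grip":0},{"rot":[0,0,-0.92],"xyz":[0.119,-0.025,0.02],"grip":0},{"rot":[0,0,-0.92],"xyz":[0.119,-0.025,0.02],"grip":0}]'

```text
clock: 2.15
tool_pos: [0.3791, -0.0822, 0.28]
eef_rot: [0.487, 0.874, -0.0, -0.0]
contact_force: [0.0, 0.5, 0.6]
opening: 1.003
finger_force: 0.0
```

Call:
carry_out --plan '[{"rot":[0,0,-0.92],"xyz":[0.092,0.08,0.01],"grip":0},{"rot":[0,0,-0.92],"xyz":[0.092,0.08,0.01],"grip":0},{"rot":[0,0,-0.92],"xyz":[0.092,0.08,0.01],"grip":0},{"rot":[0,0,-0.92],"xyz":[0.092,0.08,0.01],"grip":0},{"rot":[0,0,-0.92],"xyz":[0.092,0.08,0.01],"grip":0},{"rot":[0,0,-0.92],"xyz":[0.092,0.08,0.01],"grip":0},{"rot":[0,0,-0.92],"xyz":[0.092,0.08,0.01],"grip":0},{"rot":[0,0,-0.92],"xyz":[0.092,0.08,0.01],"grip":0}]'

```text
clock: 2.82
tool_pos: [0.3995, 0.0379, 0.2699]
eef_rot: [0.048, 0.999, -0.0, -0.0]
contact_force: [-0.3, 0.2, 1.1]
opening: 1.001
finger_force: 0.0
```

Call:
carry_out --plan '[{"rot":[0,0,-0.9],"xyz":[-0.016,0.142,0.01],"grip":0},{"rot":[0,0,-0.9],"xyz":[-0.016,0.142,0.01],"grip":0},{"rot":[0,0,-0.9],"xyz":[-0.016,0.142,0.01],"grip":0},{"rot":[0,0,-0.9],"xyz":[-0.016,0.142,0.01],"grip":0},{"rot":[0,0,-0.9],"xyz":[-0.016,0.142,0.01],"grip":0},{"rot":[0,0,-0.9],"xyz":[-0.016,0.142,0.01],"grip":0},{"rot":[0,0,-0.9],"xyz":[-0.016,0.142,0.01],"grip":0},{"rot":[0,0,-0.9],"xyz":[-0.016,0.142,0.01],"grip":0}]'

```text
clock: 3.48
tool_pos: [0.43, 0.1774, 0.2596]
eef_rot: [-0.39, 0.921, 0.0, -0.001]
contact_force: [-0.4, -0.8, 0.3]
opening: 1.0
finger_force: 0.0
```

Run:
```python
from h import *
s=r.get_state();print(s['clock'],s['tool_pos'],R.from_quat(s['eef_rot']).as_matrix()[:,0],np.round(s['q'],2))
im=r.snapshot('wrist')[:,:,::-1]; cv2.imwrite('pics/w1.png',im)
```

```text
3.4833 [0.42998719 0.17743725 0.25963119] [-0.69579168 -0.71824317  0.00082958] [ 0.22  0.69 -1.19  1.98  0.77  1.02  1.03]
```

View pics/w1.png

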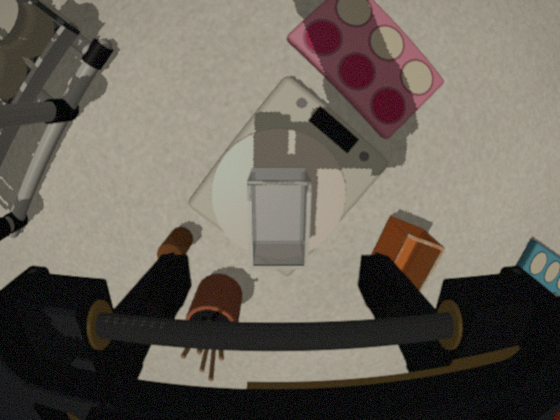

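Wrist view: the empty tub spans about (249..312, 170..265), nearly square to the tool. The orange decoy is at (405,250), the jar at (215,300) and the dropper at (176,243). I'll zoom in for the rim corners.

Run:
```python
import cv2
im=cv2.imread('pics/w1.png')
cv2.imwrite('pics/w1c.png',cv2.resize(im[155:280,230:335],None,fx=4.8,fy=4.8,interpolation=cv2.INTER_CUBIC))
```

```text
(no output)
```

View pics/w1c.png

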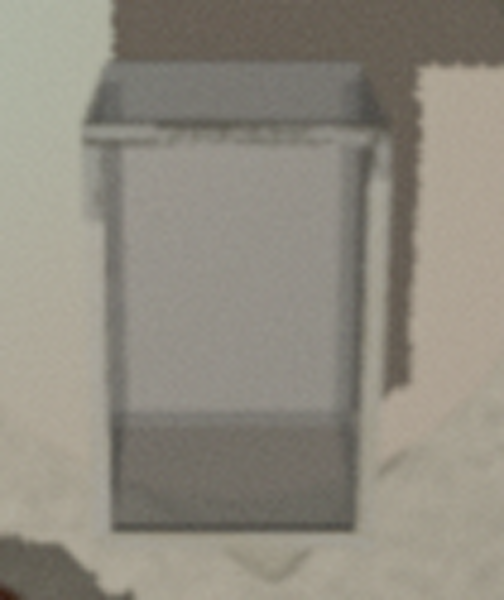

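Run:
```python
from h import *
s=r.get_state()
c=(np.array([(82,124),(393,124),(355,531),(112,531)],float)+.5)/4.8-.5+[230,155]
P=wplane(c,s,.112); q=R.from_quat(s['eef_rot'])
t=q.inv().apply(P-s['tool_pos']); print(np.round(t,4))
ctr=t[:2].mean(0)*[1,1,1]; far=t[2:].mean(0)
w=far-ctr; print('len to inner far',np.linalg.norm(w),'widths',np.linalg.norm(t[0]-t[1]),np.linalg.norm(t[2]-t[3]))
u=w/np.linalg.norm(w); cc=ctr+u*.046; print('centre tool',cc,'world',q.apply(cc)+s['tool_pos'],'axis ang tool',np.arctan2(-u[1],-u[0]))
W=q.apply(u); print('world heading of axis',np.arctan2(-W[1],-W[0])+2*np.pi)
# edge-based yaw
for a,b in ((0,1),(3,2)): d=t[b]-t[a]; print(np.arctan2(d[1],d[0]))
```

```text
[[ 0.0142 -0.0242  0.1477]
 [ 0.0143  0.0358  0.1477]
 [-0.0735  0.0311  0.1477]
 [-0.0734 -0.0203  0.1476]]
len to inner far 0.08770530903978635 widths 0.06001172293877305 0.05140707190180942
centre tool [-0.03174356  0.00556441  0.14768784] world [0.4480273 0.2039922 0.112    ] axis ang tool 0.004763207586493446
world heading of axis 3.9346200266731612
1.5702204125876553
1.5732962124427188
```

Run:
```python
from h import *
q=Rt(3.935); G=np.array([.448,.204,.088])
for n,uv,z in [('jar top',(194,183),.085),('stick L',(180,174),.15),('stick2',(186,172),.15),('drop',(231,193),.11)]:
    P=onplane('top',[uv],z)[0]; print(n,P,'tool rel G',q.inv().apply(P-G))
s=r.get_state()
for n,uv,z in [('jar',(217,290),.085),('stick',(211,378),.16),('stick',(183,355),.16),('drop cap',(180,236),.112)]:
    P=wplane([uv],s,z)[0]; print(n,P,q.inv().apply(P-G))
```

```text
jar top [0.60723436 0.24368657 0.085     ] tool rel G [-0.13997679 -0.08565689  0.003     ]
stick L [0.61556871 0.266997   0.15      ] tool rel G [-0.16243713 -0.07524676 -0.062     ]
stick2 [0.62086584 0.25255131 0.15      ] tool rel G [-0.15585652 -0.08915478 -0.062     ]
drop [0.57802374 0.14446524 0.11      ] tool rel G [-0.04876811 -0.134433   -0.022     ]
jar [0.56099292 0.21842647 0.085     ] [-0.08953802 -0.07041639  0.003     ]
stick [0.61133765 0.26677367 0.16      ] [-0.1593102  -0.07238773 -0.072     ]
stick [0.60681857 0.2246283  0.16      ] [-0.12610142 -0.09872841 -0.072     ]
drop cap [0.5258608 0.1422173 0.112    ] [-0.01057772 -0.09883075 -0.024     ]
```

Call:
carry_out --plan '[{"rot":[0,0,0],"xyz":[-0.032,0.0055,0.02],"grip":0},{"rot":[0,0,0],"xyz":[-0.032,0.0055,0.06],"grip":0},{"rot":[0,0,0],"xyz":[-0.032,0.0055,0.1],"grip":0},{"rot":[0,0,0],"xyz":[-0.032,0.0055,0.13],"grip":0},{"rot":[0,0,0],"xyz":[-0.032,0.0055,0.16],"grip":0},{"rot":[0,0,0],"xyz":[-0.032,0.0055,0.18],"grip":0},{"rot":[0,0,0],"xyz":[-0.032,0.0055,0.19],"grip":0},{"rot":[0,0,0],"xyz":[-0.032,0.0055,0.19],"grip":0}]'

```text
clock: 4.2
tool_pos: [0.4476, 0.203, 0.068]
eef_rot: [-0.387, 0.922, -0.001, -0.002]
contact_force: [-0.3, 0.3, -0.4]
opening: 0.998
finger_force: 0.0
```

Call:
carry_out --plan '[{"rot":[0,0,0],"xyz":[0,0,0],"grip":255},{"rot":[0,0,0],"xyz":[0,0,0],"grip":255},{"rot":[0,0,0],"xyz":[0,0,0],"grip":255},{"rot":[0,0,0],"xyz":[0,0,0],"grip":255},{"rot":[0,0,0],"xyz":[0,0,0],"grip":255},{"rot":[0,0,0],"xyz":[0,0,0],"grip":255}]' --squeeze 8

```text
clock: 4.7
tool_pos: [0.4491, 0.2044, 0.0709]
eef_rot: [-0.388, 0.922, -0.0, 0.001]
contact_force: [-0.1, -2.0, 6.4]
opening: 0.677
finger_force: 8.0
```

Run:
```python
from h import *
s=r.get_state();print(s['clock'],s['tool_pos'],s['opening'],s['finger_force'],np.round(s['contact_force'],1),np.round(s['q'],2))
p=np.array(s['tool_pos']);r0=R.from_quat(s['eef_rot'])
# lane estimate
e=np.array([.5377,-.2857,.24]); L=np.array([np.cos(.11),np.sin(.11),0])
print(e+.06*L)
h=3.935
for P,H in [([.43,.10,.30],3.65),([.43,-.1,.35],3.4),([.45,-.28,.36],3.25)]:
    go(P,Rt(H),p,r0); p=P;r0=Rt(H)
```

```text
4.7 [0.44911676 0.20440223 0.07094139] 0.6765844152466772 8.000249868029812 [-0.1 -2.   6.4] [-0.    0.98 -0.9   2.06  1.21  0.77  0.67]
[ 0.59733737 -0.2791133   0.24      ]
xyz [0.0877, -0.0595, -0.2291] rot [-0.0007, 0.0015, 0.2882] rows>=6.1
xyz [0.0974, -0.1747, -0.05] rot [0.0, 0.0, 0.25] rows>=4.9
xyz [0.0267, -0.1791, -0.01] rot [0.0, 0.0, 0.15] rows>=4.3
```

Call:
carry_out --plan '[{"rot":[0,0,0],"xyz":[0,0,-0.02],"grip":255},{"rot":[0,0,0],"xyz":[0,0,-0.05],"grip":255},{"rot":[0,0,0],"xyz":[0,0,-0.09],"grip":255},{"rot":[0,0,0.05],"xyz":[0.01,-0.01,-0.13],"grip":255},{"rot":[0,0,0.12],"xyz":[0.03,-0.02,-0.165],"grip":255},{"rot":[0,0,0.2],"xyz":[0.05,-0.035,-0.195],"grip":255},{"rot":[0,0,0.288],"xyz":[0.07,-0.05,-0.22],"grip":255},{"rot":[0,0,0.288],"xyz":[0.088,-0.06,-0.229],"grip":255}]'

```text
clock: 5.37
tool_pos: [0.4309, 0.0988, 0.3022]
eef_rot: [-0.25, 0.968, -0.0, 0.002]
contact_force: [1.2, 0.3, -1.1]
opening: 0.679
finger_force: 8.0
```

Call:
carry_out --plan '[{"rot":[0,0,0.05],"xyz":[0.015,-0.03,-0.01],"grip":255},{"rot":[0,0,0.1],"xyz":[0.03,-0.06,-0.02],"grip":255},{"rot":[0,0,0.15],"xyz":[0.05,-0.09,-0.03],"grip":255},{"rot":[0,0,0.2],"xyz":[0.07,-0.12,-0.04],"grip":255},{"rot":[0,0,0.25],"xyz":[0.085,-0.15,-0.05],"grip":255},{"rot":[0,0,0.25],"xyz":[0.097,-0.175,-0.05],"grip":255},{"rot":[0,0,0.25],"xyz":[0.097,-0.175,-0.05],"grip":255}]'

```text
clock: 5.95
tool_pos: [0.4302, -0.1072, 0.3485]
eef_rot: [-0.124, 0.992, -0.001, -0.001]
contact_force: [0.7, -0.5, -0.7]
opening: 0.68
finger_force: 8.0
```

Call:
carry_out --plan '[{"rot":[0,0,0.03],"xyz":[0.005,-0.03,-0.003],"grip":255},{"rot":[0,0,0.06],"xyz":[0.01,-0.06,-0.006],"grip":255},{"rot":[0,0,0.09],"xyz":[0.015,-0.09,-0.01],"grip":255},{"rot":[0,0,0.12],"xyz":[0.02,-0.12,-0.01],"grip":255},{"rot":[0,0,0.15],"xyz":[0.025,-0.15,-0.01],"grip":255},{"rot":[0,0,0.15],"xyz":[0.027,-0.179,-0.01],"grip":255},{"rot":[0,0,0.15],"xyz":[0.027,-0.179,-0.01],"grip":255}]'

```text
clock: 6.53
tool_pos: [0.4499, -0.2869, 0.3577]
eef_rot: [-0.05, 0.999, -0.001, -0.001]
contact_force: [-0.0, -0.3, -0.3]
opening: 0.683
finger_force: 8.0
```

Run:
```python
from h import *
s=r.get_state();print(s['clock'],s['tool_pos'],s['opening'],s['finger_force'],np.round(s['contact_force'],1),np.round(s['q'],2))
im=r.snapshot('wrist')[:,:,::-1]; cv2.imwrite('pics/w2.png',im)
im2=r.snapshot('top')[:,:,::-1]; cv2.imwrite('pics/t2.png',im2)
```

```text
6.5333 [ 0.44994498 -0.28685865  0.35767249] 0.6827427978013998 7.999101171508656 [-0.  -0.3 -0.3] [ 1.13  0.63 -1.14  1.64  0.6   1.27  1.53]
```

View pics/w2.png

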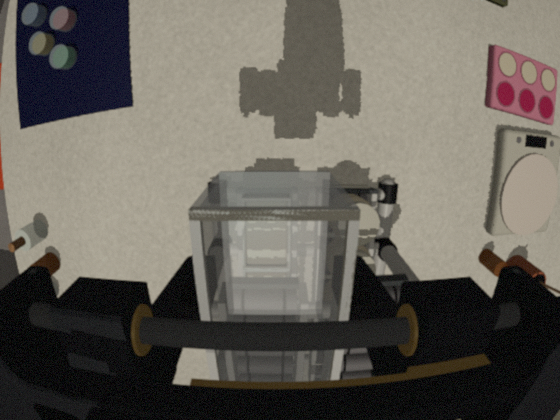

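The empty tub is held square: near rim at (190..358, 212), translucent. The return lane is hidden behind the hand here, so I'll refine the lane from roller mid-points in the first top view and check it in the scene view.

Run:
```python
from h import *
np.set_printoptions(precision=4,suppress=True)
f=lambda L,ox,oy:(np.array(L,float)+.5)/3.5-.5+[ox,oy]
def lane(ro):
    pts=[]
    for a,b,y1,y2,z in ro: pts.append(onplane('top',f([((a+b)/2,(y1+y2)/2)],310,78),z)[0])
    return np.array(pts)
R1=lane([(335,428,420,413,.239),(323,415,373,367,.2355),(275,372,90,83,.213),(284,380,133,127,.2165)])
R2=lane([(152,245,435,428,.239),(107,205,100,95,.213)])
for Q,a,b in((R1,0,2),(R1,1,3),(R2,0,1)): d=Q[b]-Q[a]; print(Q[a],Q[b],'yaw',np.arctan2(d[1],d[0]))
print('channel-corner mids',)
e=np.array([.5377,-.2857,.24])
sc=cv2.imread('pics/scene0.png')
def draw(e,yaw,col):
    for x,y,z in [(0,43,12),(0,-43,12),(0,35,12),(0,-35,12),(281,43,-17),(281,-43,-17),(281,43,-10),(281,-43,-10)]:
        P=e+np.array([np.cos(yaw)*x-np.sin(yaw)*y,np.sin(yaw)*x+np.cos(yaw)*y,z])/1000
        u=proj('scene',P)[0]; out.append(u)
out=[];draw(e,.107,None);print(np.array(out))
c=sc[85:285,75:285].copy(); c=cv2.resize(c,None,fx=3.6,fy=3.0,interpolation=cv2.INTER_CUBIC)
for u in out: cv2.circle(c,(int((u[0]-75+.5)*3.6),int((u[1]-85+.5)*3)),2,(0,0,255),-1)
cv2.imwrite('pics/s_ov.png',c)
```

```text
[ 0.5535 -0.2874  0.239 ] [ 0.785 -0.264  0.213] yaw 0.10087470357566887
[ 0.5844 -0.2815  0.2355] [ 0.7529 -0.2679  0.2165] yaw 0.08088830667886447
[ 0.5416 -0.1706  0.239 ] [ 0.775  -0.1504  0.213 ] yaw 0.08614285687346315
channel-corner mids
[[213.9818 112.0023]
 [194.1166  94.3755]
 [212.0637 110.3004]
 [195.8967  95.955 ]
 [106.2718 177.5891]
 [ 89.3055 155.4307]
 [105.1647 175.3819]
 [ 88.1438 153.186 ]]
```

View pics/s_ov.png

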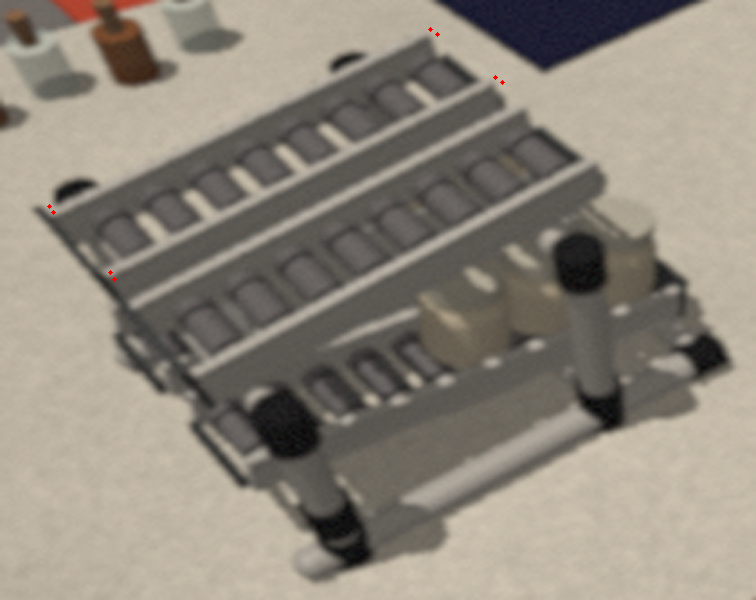

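```bash
cat > rect.py <<'E'
from h import *
# rectified brightness profiles over the plane of the channel tops
e=np.array([.5377,-.2857,.24]);yaw=.107
c,s_=np.cos(yaw),np.sin(yaw); sl=.105
def pts(x,y,h=12):
    X,Y=np.meshgrid(x,y,indexing='ij'); a=X*np.cos(sl)+h*np.sin(sl); z=-X*np.sin(sl)+h*np.cos(sl)
    return e+np.stack([c*a-s_*Y,s_*a+c*Y,z],-1)/1000
def samp(cam,im,P):
    u=proj(cam,P.reshape(-1,3)).astype(np.float32).reshape(P.shape[:2]+(2,))
    return cv2.remap(im,u[...,0],u[...,1],cv2.INTER_CUBIC)
if __name__=='__main__':
    y=np.arange(-54,55,2.); 
    for cam in('top','scene'):
        g=cv2.cvtColor(cv2.imread(f'pics/{cam}0.png'),cv2.COLOR_BGR2GRAY)
        print(cam,'y:',' '.join('%4d'%v for v in y))
        for a,b in((15,75),(75,135),(135,200),(200,260)):
            pr=samp(cam,g,pts(np.arange(a,b,3.),y)).mean(0); print(a,'    ',' '.join('%4d'%v for v in pr))
E
python3 rect.py
```

```text
top y:  -54  -52  -50  -48  -46  -44  -42  -40  -38  -36  -34  -32  -30  -28  -26  -24  -22  -20  -18  -16  -14  -12  -10   -8   -6   -4   -2    0    2    4    6    8   10   12   14   16   18   20   22   24   26   28   30   32   34   36   38   40   42   44   46   48   50   52   54
15        90   98  112  128  141  150  152  137  103   70   60   64   69   73   78   81   78   71   71   77   80   81   81   82   83   84   83   82   80   77   78   83   88   91   91   90   86   78   75   80   84   90  107  133  152  155  139  104   70   58   61   73   88  103  108
75       155  154  152  150  150  152  150  130   94   65   60   66   72   79   89   94   89   82   83   88   91   92   95   96   95   91   86   88   92   94   95   95   94   94   95   93   87   79   80   87   92   98  114  137  153  153  133   95   65   59   66   80   92   89   76
135       154  153  152  150  150  152  146  121   86   63   62   67   71   75   77   75   68   63   65   71   73   73   76   78   77   77   79   81   83   82   81   80   80   80   79   75   67   61   64   70   77   90  115  141  154  149  123   88   6
[... 1033 characters left out ...]
00  102  103  104  104  104  103  104  104  104  103  100  100  107  124  146  162  165  152  128  104   89   85   86   87   88   88
135       186  185  182  180  177  172  163  145  122  100   88   86   87   88   89   90   90   91   90   87   83   78   76   78   82   90   98  106  112  115  117  117  117  117  116  117  117  117  115  112  112  119  136  155  167  165  148  122   99   87   86   88   89   89   88
200       159  162  165  168  170  167  157  138  114   95   87   86   87   88   89   89   89   89   88   85   80   75   74   77   82   90   99  108  114  119  120  121  120  119  118  118  119  118  117  116  116  126  141  158  166  160  141  115   94   86   86   88   88   89   88
```

Run:
```python
import rect; from rect import *
rect.e=np.array([.5381,-.2892,.24]);rect.c,rect.s_=np.cos(.0995),np.sin(.0995)
x=np.arange(-20,21,2.)
print('x  ',' '.join('%4d'%v for v in x))
for cam in('top','scene'):
    g=cv2.cvtColor(cv2.imread(f'pics/{cam}0.png'),cv2.COLOR_BGR2GRAY)
    for m in(-39,39): print(cam,m,' '.join('%4d'%v for v in samp(cam,g,pts(x,np.arange(m-2,m+2.1,1))).mean(1)))
x=np.arange(265,306,2.); print('back',' '.join('%4d'%v for v in x))
for cam in('top','scene'):
    g=cv2.cvtColor(cv2.imread(f'pics/{cam}0.png'),cv2.COLOR_BGR2GRAY)
    for m in(-39,39): print(cam,m,' '.join('%4d'%v for v in samp(cam,g,pts(x,np.arange(m-2,m+2.1,1))).mean(1)))
s=r.get_state()
# release target: grasp point = tub centre + 13 mm up (tub frame)
```

```text
x    -20  -18  -16  -14  -12  -10   -8   -6   -4   -2    0    2    4    6    8   10   12   14   16   18   20
top -39  154  155  155  154  151  151  152  152  152  143  131  133  147  152  150  150  150  150  149  149  148
top 39   88   89   89   82   66   50   50   62   75   77   80  104  134  149  153  152  152  150  151  152  151
scene -39  158  173  178  179  177  177  177  177  177  177  176  172  167  165  163  164  162  161  161  162  165
scene 39  180  180  183  184  182  182  184  184  184  183  178  171  166  163  160  156  155  154  151  150  152
back  265  267  269  271  273  275  277  279  281  283  285  287  289  291  293  295  297  299  301  303  305
top -39  145  143  142  142  143  144  145  146  138  115   81   50   43   61   88  118  143  153  153  153  151
top 39  145  145  143  140  137  137  141  140  128  100   62   42   51   72  103  132  149  155  156  154  153
scene -39  148  151  156  158  154  152  156  163  163  141  100   77  108  151  176  182  181  180  181  181  180
scene 39  155  158  160  162  160  155  156  159  151  123   78   56   92  145  173  183  182  180  180  182  181
```

```bash
cat >> h.py <<'E'
YAW=.0995; ENT=np.array([.5391,-.2891,.24]); LX=np.array([np.cos(YAW),np.sin(YAW),0]); LY=np.array([-LX[1],LX[0],0]); LZ=np.array([0,0,1.])
STOP=ENT-.055*LX-[0,0,.185]
E
python3 - <<'E'
from h import *
s=r.get_state(); q=R.from_quat(s['eef_rot'])
print(wproj(np.array(s['tool_pos'])+q.apply([[.047,-.03,-.041],[.047,.03,-.041]]),s))
sl=.105; n=np.sin(sl)*LX+np.cos(sl)*LZ; d=np.cos(sl)*LX-np.sin(sl)*LZ
T=ENT+d*.062+n*.030; H=T+LZ*.06; ro=Rt(YAW+np.pi,sl)
print(T,ro.apply([0,0,1]),-n)
go(H,ro); go(T,ro,H,ro)
E
```

```text
[[185.619465   210.73507785]
 [359.01635445 210.6943654 ]]
[ 0.60358224 -0.28266276  0.26333673] [-0.10428879 -0.01041111 -0.99449256] [-0.10428879 -0.01041111 -0.99449256]
xyz [-0.1524, -0.0185, 0.035] rot [0.0011, 0.1044, 0.0083] rows>=3.8
xyz [-0.0063, 0.0, 0.0597] rot [0.0, 0.0, 0.0] rows>=1.4
```

Call:
carry_out --plan '[{"rot":[0,0.03,0.003],"xyz":[-0.03,-0.004,0.005],"grip":255},{"rot":[0,0.06,0.006],"xyz":[-0.06,-0.008,0.01],"grip":255},{"rot":[0,0.09,0.008],"xyz":[-0.09,-0.012,0.018],"grip":255},{"rot":[0,0.104,0.008],"xyz":[-0.12,-0.016,0.027],"grip":255},{"rot":[0.001,0.104,0.008],"xyz":[-0.145,-0.018,0.033],"grip":255},{"rot":[0.001,0.104,0.008],"xyz":[-0.1525,-0.0185,0.035],"grip":255},{"rot":[0.001,0.104,0.008],"xyz":[-0.1525,-0.0185,0.035],"grip":255},{"rot":[0.001,0.104,0.008],"xyz":[-0.1525,-0.0185,0.035],"grip":255}]'

```text
clock: 7.3
tool_pos: [0.6035, -0.281, 0.3245]
eef_rot: [-0.052, 0.997, -0.003, -0.052]
contact_force: [-0.4, -0.7, -0.2]
opening: 0.681
finger_force: 8.0
```

Run:
```python
from h import *
s=r.get_state();print(s['clock'],np.round(s['contact_force'],1),np.round(s['q'],2))
T=np.array([0.60358, -0.28266, 0.26334]);ro=Rt(YAW+np.pi,.105)
go(T,ro)
im=r.snapshot('wrist')[:,:,::-1]; a=im[150:420,130:430]
b=r.snapshot('scene')[:,:,::-1]; b=b[20:220,60:300]
o=np.zeros((594,800,3),np.uint8);a=cv2.resize(a,None,fx=1.4,fy=1.4); o[:a.shape[0],:a.shape[1]]=a
b=cv2.resize(b,None,fx=1.55,fy=1.55); o[:b.shape[0],425:425+b.shape[1]]=b
cv2.imwrite('pics/c3.png',o)
```

```text
7.3 [-0.4 -0.7 -0.2] [ 0.75  0.86 -1.    1.19  0.7   1.54  1.53]
xyz [-0.0062, -0.0016, 0.0608] rot [-0.0014, 0.0005, 0.004] rows>=1.5
```

View pics/c3.png

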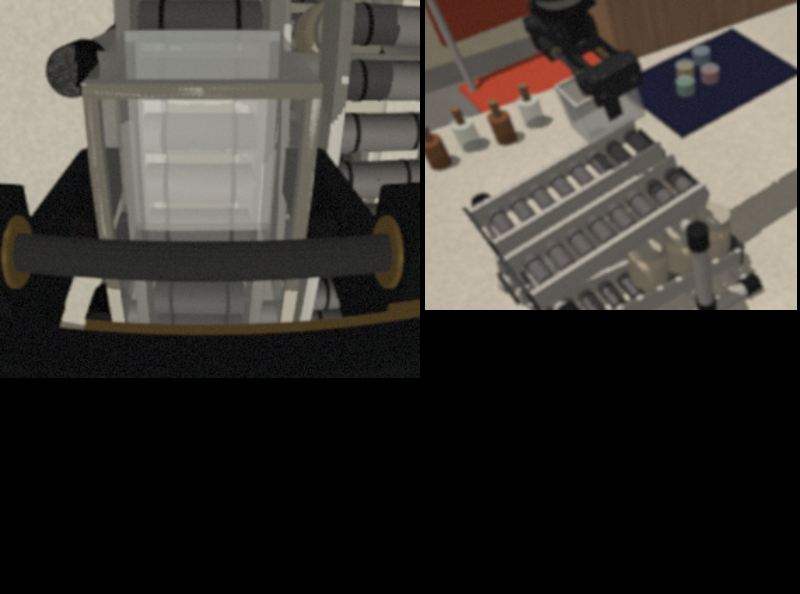

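The tub hangs square over the return lane, with the channels symmetric on both sides of its base. Lowering it now.

Call:
carry_out --plan '[{"rot":[-0.001,0,0.004],"xyz":[-0.001,-0.0015,0.015],"grip":255},{"rot":[-0.001,0,0.004],"xyz":[-0.003,-0.0015,0.03],"grip":255},{"rot":[-0.001,0,0.004],"xyz":[-0.004,-0.0015,0.042],"grip":255},{"rot":[-0.001,0,0.004],"xyz":[-0.005,-0.0015,0.052],"grip":255},{"rot":[-0.001,0,0.004],"xyz":[-0.006,-0.0015,0.058],"grip":255},{"rot":[-0.001,0,0.004],"xyz":[-0.006,-0.0015,0.0605],"grip":255},{"rot":[-0.001,0,0.004],"xyz":[-0.006,-0.0015,0.0605],"grip":255},{"rot":[-0.001,0,0.004],"xyz":[-0.006,-0.0015,0.0605],"grip":255}]'

```text
clock: 8.07
tool_pos: [0.6041, -0.2839, 0.264]
eef_rot: [-0.048, 0.997, -0.003, -0.051]
contact_force: [0.5, 0.0, -0.4]
opening: 0.682
finger_force: 8.0
```

Run:
```python
from h import *
s=r.get_state();print(s['clock'],np.round(s['contact_force'],1),s['tool_pos'],s['opening'])
T=np.array([0.60358, -0.28266, 0.26334]);ro=Rt(YAW+np.pi,.105); go(T,ro)
```

```text
8.0667 [ 0.5  0.  -0.4] [ 0.60410473 -0.28392048  0.26396026] 0.6820260214706768
xyz [0.0003, 0.0013, 0.0007] rot [-0.0007, 0.0019, -0.0025] rows>=0.0
```

Call:
carry_out --plan '[{"rot":[0,0,0],"xyz":[0,0.001,0.0008],"grip":255},{"rot":[0,0,0],"xyz":[0,0.001,0.0008],"grip":0},{"rot":[0,0,0],"xyz":[0,0.001,0.0008],"grip":0},{"rot":[0,0,0],"xyz":[0,0.001,0.0008],"grip":0},{"rot":[0,0,0],"xyz":[0,0.001,0.0008],"grip":0},{"rot":[0,0,0],"xyz":[0,0.001,0.0008],"grip":0},{"rot":[0,0,0],"xyz":[0,0.001,0.0008],"grip":0},{"rot":[0,0,0],"xyz":[0,0.001,0.0008],"grip":0}]'

```text
clock: 8.73
tool_pos: [0.6037, -0.283, 0.2626]
eef_rot: [-0.048, 0.997, -0.003, -0.052]
contact_force: [-0.0, 0.2, 1.0]
opening: 1.004
finger_force: 0.0
```

Call:
carry_out --plan '[{"rot":[0,0,0],"xyz":[0,0.001,-0.02],"grip":0},{"rot":[0,0,0],"xyz":[0,0.001,-0.05],"grip":0},{"rot":[0,0,0],"xyz":[0,0.001,-0.08],"grip":0},{"rot":[0,0,0],"xyz":[0.03,0.001,-0.1],"grip":0},{"rot":[0,0,0],"xyz":[0.06,0.001,-0.1],"grip":0},{"rot":[0,0,0],"xyz":[0.09,0.001,-0.1],"grip":0},{"rot":[0,0,0],"xyz":[0.12,0.001,-0.1],"grip":0},{"rot":[0,0,0],"xyz":[0.15,0.001,-0.1],"grip":0}]'

```text
clock: 9.4
tool_pos: [0.4639, -0.2953, 0.3778]
eef_rot: [-0.049, 0.997, -0.003, -0.052]
contact_force: [-0.4, -0.5, 0.5]
opening: 1.0
finger_force: 0.0
```

Run:
```python
from h import *
s=r.get_state();print(s['clock'],np.round(s['contact_force'],1),s['tool_pos'],np.round(s['q'],2))
t=r.snapshot('top')[:,:,::-1];cv2.imwrite('pics/t4.png',t); w=r.snapshot('wrist')[:,:,::-1];cv2.imwrite('pics/w4.png',w)
a=cv2.resize(t[75:250,305:455],None,fx=2.2,fy=2.2); o=np.zeros((420,330+470,3),np.uint8); o[:a.shape[0],:330]=a; o[:352,330:]=cv2.resize(w,(470,352)); cv2.imwrite('pics/c4.png',o)
```

```text
9.4 [-0.4 -0.5  0.5] [ 0.46394991 -0.29534618  0.37776801] [ 1.02  0.66 -1.09  1.49  0.59  1.46  1.56]
```

View pics/c4.png

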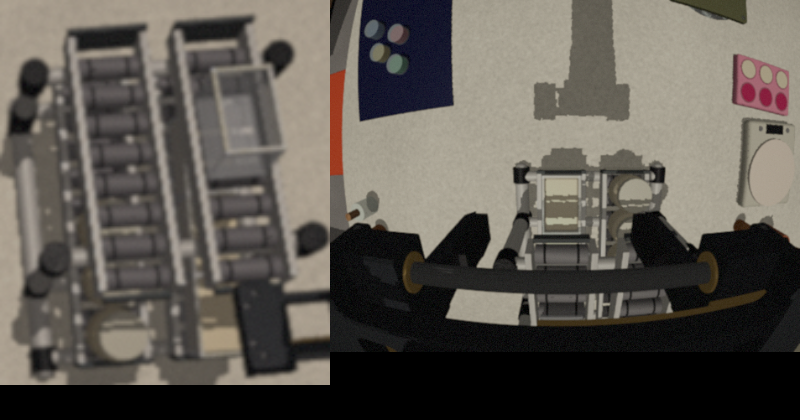

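The empty sits in the return lane, with its rim in the crop at (213..283, 67..152). I need to check numerically whether it's at the back. In the wrist view, tub1's top shows at about (565,203) in the composite.

Run:
```python
from h import *
f=lambda L:(np.array(L,float)+.5)/2.2-.5+[305,75]
P=onplane('top',f([(212,70),(268,65),(284,151),(226,156)]),.285)
for p in P: d=p-ENT; print(p,'lane x',d@LX,'y',d@LY)
t0=cv2.imread('pics/t4.png').astype(int); t=r.snapshot('top')[:,:,::-1].astype(int); d=np.abs(t-t0).max(2)>30; ys,xs=np.nonzero(d); print(d.sum(),(xs.mean(),ys.mean()) if len(xs) else '')
cv2.imwrite('pics/t5.png',t)
```

```text
[ 0.74571476 -0.24050896  0.285     ] lane x 0.21041966777302723 y 0.027826439901991434
[ 0.75204511 -0.29670924  0.285     ] lane x 0.211136007532279 y -0.028724695762257467
[ 0.66312513 -0.30931951  0.285     ] lane x 0.12140317247412996 y -0.03243964851342129
[ 0.65693313 -0.2519427   0.285     ] lane x 0.12094137772737522 y 0.025268462559714117
1463 (np.float64(449.30143540669854), np.float64(194.43335611756663))[ WARN:0@0.961] global loadsave.cpp:1063 imwrite_ Unsupported depth image for selected encoder is fallbacked to CV_8U.
```

Call:
carry_out --plan '[{"rot":[0,0,0],"xyz":[0,0,0],"grip":0},{"rot":[0,0,0],"xyz":[0,0,0],"grip":0},{"rot":[0,0,0],"xyz":[0,0,0],"grip":0},{"rot":[0,0,0],"xyz":[0,0,0],"grip":0}]'

```text
clock: 9.88
tool_pos: [0.4664, -0.2948, 0.3773]
eef_rot: [-0.049, 0.997, -0.003, -0.052]
contact_force: [-0.2, 0.1, -0.1]
opening: 1.001
finger_force: 0.0
```

Run:
```python
from h import *
t=r.snapshot('top')[:,:,::-1].astype(int); print(r.get_state()['clock'])
for n in('t4','t5'):
    t0=cv2.imread(f'pics/{n}.png').astype(int); d=np.abs(t-t0).max(2)[80:165,380:440]>30; ys,xs=np.nonzero(d); print(n,d.sum())
cv2.imwrite('pics/t6.png',t.astype(np.uint8))
```

```text
9.9333
t4 1021
t5 966
```

```bash
cat >> h.py <<'E'
TH=.42; TU=-np.sin(.14)*LX+np.cos(.14)*LZ; C1=STOP+.041*LX+.041*LZ; RG=Rt(YAW+np.pi,-TH); ZG=RG.apply([0,0,1])
G1=C1+.012*TU; TCP1=G1+.019*ZG
E
python3 - <<'E'
from h import *
print(C1,TCP1,ZG); go(TCP1-.15*ZG,RG)
E
```

```text
[ 0.52516924 -0.2904907   0.096     ] [ 0.53121214 -0.28988744  0.0905339 ] [ 0.40574365  0.04050525 -0.91308894]
xyz [-0.0195, -0.0015, 0.1486] rot [-0.0003, -0.5237, -0.0012] rows>=4.2
```

Call:
carry_out --plan '[{"rot":[0,-0.12,0],"xyz":[0,0,0.02],"grip":0},{"rot":[0,-0.24,0],"xyz":[-0.002,-0.001,0.05],"grip":0},{"rot":[0,-0.36,-0.001],"xyz":[-0.005,-0.001,0.08],"grip":0},{"rot":[0,-0.48,-0.001],"xyz":[-0.01,-0.0015,0.11],"grip":0},{"rot":[0,-0.524,-0.001],"xyz":[-0.0195,-0.0015,0.135],"grip":0},{"rot":[0,-0.524,-0.001],"xyz":[-0.0195,-0.0015,0.1485],"grip":0},{"rot":[0,-0.524,-0.001],"xyz":[-0.0195,-0.0015,0.1485],"grip":0},{"rot":[0,-0.524,-0.001],"xyz":[-0.0195,-0.0015,0.1485],"grip":0}]'

```text
clock: 10.6
tool_pos: [0.4692, -0.2966, 0.2273]
eef_rot: [-0.048, 0.977, 0.01, 0.207]
contact_force: [0.2, -0.7, 0.0]
opening: 1.0
finger_force: 0.0
```

Run:
```python
from h import *
s=r.get_state();print(s['clock'],s['tool_pos'],np.round(s['q'],2),np.round(s['contact_force'],1))
w=r.snapshot('wrist')[:,:,::-1].copy();cv2.imwrite('pics/w5.png',w)
# predicted top-face corners of tub1
P=[C1+.035*TU+sx*.046*(np.cos(.14)*LX+np.sin(.14)*LZ)+sy*.03*LY for sx,sy in((-1,-1),(-1,1),(1,1),(1,-1))]
u=wproj(P,s); print(np.round(u,1))
t=r.snapshot('top')[:,:,::-1]; cv2.imwrite('pics/t7.png',t)
for a in u: cv2.circle(w,(int(round(a[0])),int(round(a[1]))),1,(0,0,255),-1)
o=np.zeros((420,800,3),np.uint8); o[:,:560]=w; b=cv2.resize(t[78:210,370:450],None,fx=3,fy=3); o[:b.shape[0],560:]=b; cv2.imwrite('pics/c5.png',o)
```

```text
10.6 [ 0.46921413 -0.29656321  0.22730971] [ 1.24  0.71 -0.99  2.07  1.    0.42  1.27] [ 0.2 -0.7  0. ]
[[234.4 167.9]
 [313.4 167.8]
 [306.7 258.3]
 [241.4 258.4]]
```

View pics/c5.png

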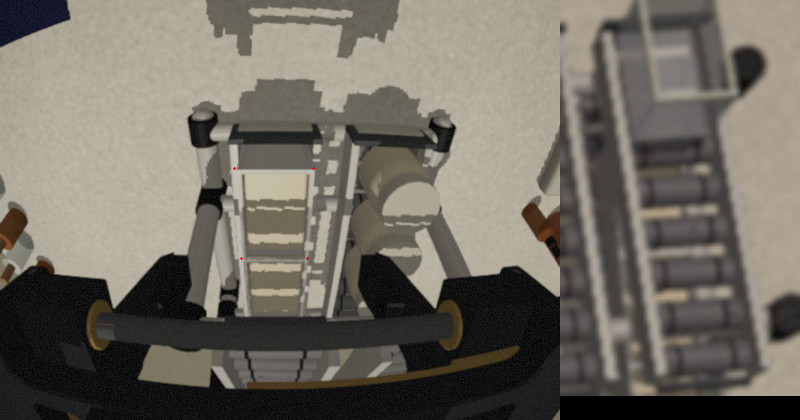

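The empty now rests against the back stop, at the top of the right panel. Tub1's rim corners, at about (236,171), (312,170), (243,260) and (308,260), match the predicted red dots within 1–2 mm. I'll approach along the tool axis.

Run:
```python
from h import *
go(TCP1,RG)
```

```text
xyz [0.003, 0.0012, 0.1516] rot [-0.0027, 0.003, 0.0008] rows>=3.6
```

Call:
carry_out --plan '[{"rot":[0,0,0],"xyz":[0.002,0.0005,0.02],"grip":0},{"rot":[0,0,0],"xyz":[0.002,0.0005,0.05],"grip":0},{"rot":[0,0,0],"xyz":[0.002,0.0005,0.08],"grip":0},{"rot":[0,0,0],"xyz":[0.002,0.0005,0.105],"grip":0},{"rot":[0,0,0],"xyz":[0.002,0.0005,0.125],"grip":0},{"rot":[0,0,0],"xyz":[0.002,0.0005,0.14],"grip":0},{"rot":[0,0,0],"xyz":[0.002,0.0005,0.15],"grip":0},{"rot":[0,0,0],"xyz":[0.002,0.0005,0.15],"grip":0}]'

```text
clock: 11.37
tool_pos: [0.5319, -0.2903, 0.0901]
eef_rot: [-0.048, 0.976, 0.01, 0.21]
contact_force: [0.9, 0.7, -0.7]
opening: 1.003
finger_force: 0.0
```

Run:
```python
from h import *
s=r.get_state();print(s['clock'],s['tool_pos'],np.round(s['q'],2),np.round(s['contact_force'],1));go(TCP1,RG)
```

```text
11.3667 [ 0.53186414 -0.29034417  0.09013426] [ 0.96  0.92 -0.68  2.05  1.82  0.27  0.49] [ 0.9  0.7 -0.7]
xyz [0.0004, 0.0005, -0.0006] rot [-0.0019, 0.0036, -0.0008] rows>=0.0
```

Call:
carry_out --plan '[{"rot":[0,0,0],"xyz":[0,0,0],"grip":255},{"rot":[0,0,0],"xyz":[0,0,0],"grip":255},{"rot":[0,0,0],"xyz":[0,0,0],"grip":255},{"rot":[0,0,0],"xyz":[0,0,0],"grip":255},{"rot":[0,0,0],"xyz":[0,0,0],"grip":255},{"rot":[0,0,0],"xyz":[0,0,0],"grip":255}]' --squeeze 40

```text
clock: 11.87
tool_pos: [0.5289, -0.2904, 0.0912]
eef_rot: [-0.048, 0.977, 0.009, 0.209]
contact_force: [-2.0, 0.1, 6.4]
opening: 0.68
finger_force: 40.0
```

Run:
```python
from h import *
s=r.get_state();print(s['clock'],s['tool_pos'],s['opening'],s['finger_force'],np.round(s['contact_force'],1))
r0=R.from_quat(s['eef_rot']);p=np.array(s['tool_pos'])
print('lift .04 TU',r0.inv().apply(.04*TU)); print('fwd -.16 lane',r0.inv().apply(-.16*LX)); print('up .1', r0.inv().apply([0,0,.1]))
```

```text
11.8667 [ 0.52889239 -0.29037199  0.09123591] 0.6799279093612595 39.994388837367296 [-2.   0.1  6.4]
lift .04 TU [-1.11061295e-02 -7.77409289e-05 -3.84271758e-02]
fwd -.16 lane [ 1.46005993e-01 -1.25860244e-04 -6.54387828e-02]
up .1 [-0.04089931 -0.00018519 -0.09125356]
```

Call:
carry_out --plan '[{"rot":[0,0,0],"xyz":[-0.002,0,-0.0077],"grip":255},{"rot":[0,0,0],"xyz":[-0.005,0,-0.0173],"grip":255},{"rot":[0,0,0],"xyz":[-0.0078,0,-0.0269],"grip":255},{"rot":[0,0,0],"xyz":[-0.0094,0,-0.0327],"grip":255},{"rot":[0,0,0],"xyz":[0.0016,0,-0.0376],"grip":255},{"rot":[0,0,0],"xyz":[0.0134,0,-0.0429],"grip":255},{"rot":[0,0,0],"xyz":[0.0253,0,-0.0482],"grip":255},{"rot":[0,0,0],"xyz":[0.0371,0,-0.0536],"grip":255}]'

```text
clock: 12.53
tool_pos: [0.4716, -0.2963, 0.1235]
eef_rot: [-0.048, 0.977, 0.009, 0.207]
contact_force: [0.1, 0.4, -3.7]
opening: 0.679
finger_force: 40.0
```

Call:
carry_out --plan '[{"rot":[0,0,0],"xyz":[0.0137,0,-0.0061],"grip":255},{"rot":[0,0,0],"xyz":[0.0274,0,-0.0123],"grip":255},{"rot":[0,0,0],"xyz":[0.041,0,-0.0184],"grip":255},{"rot":[0,0,0],"xyz":[0.055,0,-0.0245],"grip":255},{"rot":[0,0,0],"xyz":[0.073,0,-0.0327],"grip":255},{"rot":[0,0,0],"xyz":[0.091,0,-0.041],"grip":255},{"rot":[0,0,0],"xyz":[0.1,0,-0.045],"grip":255},{"rot":[0,0,0],"xyz":[0.1,0,-0.045],"grip":255}]'

```text
clock: 13.2
tool_pos: [0.3607, -0.3072, 0.1233]
eef_rot: [-0.046, 0.977, 0.01, 0.206]
contact_force: [0.2, 0.4, -4.2]
opening: 0.674
finger_force: 40.0
```

Run:
```python
from h import *
s=r.get_state();print(s['clock'],s['tool_pos'],s['opening'],s['finger_force'],np.round(s['contact_force'],1),np.round(s['q'],2))
d=np.array(s['tool_pos'])-TCP1; print('lane dx',d@LX,d@LY,d[2])
w=r.snapshot('wrist')[:,:,::-1];cv2.imwrite('pics/w6.png',w)
t=r.snapshot('top')[:,:,::-1];cv2.imwrite('pics/t8.png',t)
# tub2/tub1 predicted pose at the stop: cream mask in the top view near the lane front
hsv=cv2.cvtColor(t,cv2.COLOR_BGR2HSV)
def tp(c): return [c+.035*TU+sx*.046*(np.cos(.14)*LX+np.sin(.14)*LZ)+sy*.03*LY for sx,sy in((-1,-1),(-1,1),(1,1),(1,-1))]
u=proj('top',tp(C1)); print(np.round(u,1))
x0,y0,x1,y1=int(u[:,0].min())-3,int(u[:,1].min())-3,int(u[:,0].max())+4,int(u[:,1].max())+6
old=cv2.imread('pics/top0.png')
print('mean diff in front-tub top region',np.abs(old[y0:y1,x0:x1].astype(int)-t[y0:y1,x0:x1]).mean(), (x0,y0,x1,y1))
g=cv2.cvtColor(t,cv2.COLOR_BGR2GRAY);go_=cv2.cvtColor(old,cv2.COLOR_BGR2GRAY); print(g[195:245:2,405]);print(go_[195:245:2,405])
```

```text
13.2 [ 0.36067616 -0.30720177  0.12327159] 0.6739908642954494 39.994433474494144 [ 0.2  0.4 -4.2] [ 1.34  0.85 -0.85  2.34  2.05  0.32  0.43]
lane dx -0.17141243404265202 -0.0002883473280228185 0.03273768717134452
[[420.2 235.5]
 [396.  237.4]
 [392.8 200.1]
 [417.  198.2]]
mean diff in front-tub top region 5.843452380952381 (389, 195, 424, 243)
[103 116 120 119  79  81  52  80  94  92  92  94  91  91 114 160 160 159
 161 151 133  89  88  89  88]
[ 98 115 116 113  76  77  51  75  91  88  87  88  88  87 108 152 152 151
 153 143 125  84  84  83  86]
```

```bash
cat >> h.py <<'E'
PH=np.array([.52889,-.29037,.09124]); RH=R.from_quat([-.048,.977,.009,.209]); RT=Rt(YAW+np.pi,-.14)
CT=RH.inv().apply(C1-PH); REL=RT.inv()*RH; PL=np.array([.4385,.196,.042])
def place(h,gap,xy=PL[:2]):
    ro=Rt(h)*REL; return np.array([xy[0],xy[1],.042+.035+gap])-ro.apply(CT), ro
E
python3 - <<'E'
from h import *
np.set_printoptions(precision=4,suppress=True)
s=r.get_state(); q=R.from_quat(s['eef_rot']); print('CT',CT,'REL',REL.as_rotvec())
rt=q*REL.inv(); c=np.array(s['tool_pos'])+q.apply(CT); print('tub up now',rt.apply([0,0,-1]),c)
# tub frame RT: x = towards front, z down
u=wproj([c+rt.apply([.046,y,-.035]) for y in(-.03,-.015,0,.015,.03)],s); print('near top edge px',np.round(u,1))
u2=wproj([c+rt.apply([-.046,y,-.035]) for y in(-.03,0,.03)],s); print('far top edge px',np.round(u2,1))
g=cv2.cvtColor(cv2.imread('pics/w6.png'),cv2.COLOR_BGR2GRAY)
for k in(1,3): x=int(round(u[k,0])); y=int(round(u[k,1])); print(x,y-14,g[y-14:y+15,x])
x=int(round(u2[1,0]));y=int(round(u2[1,1])); print(x,y-14,g[y-14:y+15,x])
t=cv2.cvtColor(cv2.imread('pics/t8.png'),cv2.COLOR_BGR2GRAY)
cr=cv2.HoughCircles(cv2.GaussianBlur(t,(3,3),0)[205:305,165:265],cv2.HOUGH_GRADIENT_ALT,1,50,param1=60,param2=.6,minRadius=26,maxRadius=35)
if cr is not None:
    for a in cr[0]: print('circle',a,onplane('top',[a[:2]+[165,205]],.042))
p=np.array(s['tool_pos']);ro=q
for xy,g_,h in(((.40,-.20),.14,3.25),((.45,-.0),.14,3.4),(PL[:2],.07,3.5),(PL[:2],.002,3.5)):
    P,r2=place(h,g_,xy); print(P); go(P,r2,p,ro); p,ro=P,r2
E
```

```text
CT [ 0.0014  0.0002 -0.0059] REL [ 0.0029 -0.2814  0.0011]
tub up now [-0.138  -0.0148  0.9903] [ 0.3608 -0.3072  0.1291]
near top edge px [[180.9 253.7]
 [225.7 254.6]
 [272.4 254.9]
 [319.2 254.6]
 [364.3 253.7]]
far top edge px [[216.8 380.7]
 [273.4 382.4]
 [330.  380.9]]
226 241 [ 89  90  90  95  90  90  91  92  88  88  89  85  87  87  84  97 128 143
 147 146 144 138 106  89  95  96  97  99  94]
319 241 [ 92  94  91  92  90  91  91  91  88  88  87  88  90  86  91  93 117 138
 147 142 144 137 113  96  93  94  95  96  97]
273 368 [114 108  99  91  92  88  83  81  80  82  89 117 141 131  80  48  54  55
  55  56  54  31  23   9   8  10  14  21   9]
circle [47.     45.     31.3405] [[0.4377 0.196  0.042 ]]
[ 0.403  -0.1999  0.2118]
xyz [-0.0803, 0.1028, -0.06] rot [-0.002, 0.1392, -0.0093] rows>=3.4
[0.453  0.0005 0.2118]
xyz [-0.0684, 0.194, 0.0192] rot [-0.0417, -0.0004, -0.1441] rows>=5.0
[0.4414 0.1968 0.1418]
xyz [-0.0179, 0.193, 0.0775] rot [-0.0278, -0.0003, -0.0961] rows>=5.0
[0.4414 0.1968 0.0738]
xyz [0.0189, 0.0002, 0.0653] rot [0.0, 0.0, 0.0] rows>=1.6
```

Tub2 has rolled to the stop: its top-view profile matches the one from the start. Tub1 sits in the hand as predicted, within 1 mm. Carrying it to the scale.

Call:
carry_out --plan '[{"rot":[0,0.02,-0.001],"xyz":[-0.01,0.01,-0.012],"grip":255},{"rot":[0,0.05,-0.003],"xyz":[-0.022,0.027,-0.024],"grip":255},{"rot":[-0.001,0.08,-0.005],"xyz":[-0.038,0.047,-0.036],"grip":255},{"rot":[-0.001,0.11,-0.007],"xyz":[-0.054,0.068,-0.047],"grip":255},{"rot":[-0.002,0.13,-0.009],"xyz":[-0.068,0.087,-0.055],"grip":255},{"rot":[-0.002,0.139,-0.009],"xyz":[-0.077,0.099,-0.059],"grip":255},{"rot":[-0.002,0.139,-0.009],"xyz":[-0.08,0.103,-0.06],"grip":255}]'

```text
clock: 13.88
tool_pos: [0.4045, -0.1972, 0.2126]
eef_rot: [-0.055, 0.989, 0.006, 0.14]
contact_force: [0.4, -0.2, -4.0]
opening: 0.68
finger_force: 40.0
```

Call:
carry_out --plan '[{"rot":[-0.004,0,-0.014],"xyz":[-0.006,0.018,0.002],"grip":255},{"rot":[-0.011,0,-0.037],"xyz":[-0.017,0.048,0.005],"grip":255},{"rot":[-0.018,0,-0.06],"xyz":[-0.028,0.08,0.008],"grip":255},{"rot":[-0.025,0,-0.085],"xyz":[-0.04,0.113,0.011],"grip":255},{"rot":[-0.032,0,-0.11],"xyz":[-0.052,0.146,0.014],"grip":255},{"rot":[-0.038,0,-0.13],"xyz":[-0.061,0.174,0.017],"grip":255},{"rot":[-0.042,0,-0.144],"xyz":[-0.067,0.19,0.019],"grip":255},{"rot":[-0.042,0,-0.144],"xyz":[-0.0685,0.194,0.019],"grip":255}]'

```text
clock: 14.55
tool_pos: [0.4543, 0.0076, 0.213]
eef_rot: [-0.132, 0.981, 0.02, 0.141]
contact_force: [0.6, 0.2, -4.3]
opening: 0.679
finger_force: 40.0
```

Run:
```python
from h import *
s=r.get_state();print(s['clock'],s['tool_pos'],s['opening'],np.round(s['contact_force'],1),np.round(s['q'],2))
P,ro=place(3.5,.07,[.4377,.196]); go(P,ro)
```

```text
14.55 [0.45431036 0.00760998 0.21303465] 0.6794782129964299 [ 0.6  0.2 -4.3] [ 0.44  0.54 -0.79  2.32  1.29  0.37  0.41]
xyz [-0.0151, 0.186, 0.079] rot [-0.0211, 0.0043, -0.0874] rows>=4.9
```

Call:
carry_out --plan '[{"rot":[-0.002,0,-0.009],"xyz":[-0.002,0.018,0.008],"grip":255},{"rot":[-0.005,0.001,-0.022],"xyz":[-0.004,0.046,0.02],"grip":255},{"rot":[-0.009,0.002,-0.037],"xyz":[-0.006,0.078,0.033],"grip":255},{"rot":[-0.013,0.003,-0.052],"xyz":[-0.009,0.11,0.047],"grip":255},{"rot":[-0.017,0.004,-0.067],"xyz":[-0.011,0.14,0.06],"grip":255},{"rot":[-0.02,0.004,-0.08],"xyz":[-0.014,0.168,0.071],"grip":255},{"rot":[-0.021,0.004,-0.087],"xyz":[-0.015,0.182,0.078],"grip":255},{"rot":[-0.021,0.004,-0.087],"xyz":[-0.015,0.186,0.079],"grip":255}]'

```text
clock: 15.22
tool_pos: [0.4396, 0.1947, 0.1392]
eef_rot: [-0.173, 0.975, 0.023, 0.136]
contact_force: [0.7, 0.1, -3.8]
opening: 0.675
finger_force: 40.0
```

Call:
carry_out --plan '[{"rot":[0,0,0],"xyz":[0,0,0],"grip":255},{"rot":[0,0,0],"xyz":[0,0,0],"grip":255},{"rot":[0,0,0],"xyz":[0,0,0],"grip":255}]'

```text
clock: 15.47
tool_pos: [0.4402, 0.1884, 0.14]
eef_rot: [-0.17, 0.976, 0.02, 0.136]
contact_force: [-0.2, -0.2, -4.0]
opening: 0.674
finger_force: 40.0
```

Run:
```python
from h import *
np.set_printoptions(precision=4,suppress=True)
s=r.get_state();print(s['clock'],s['tool_pos'],s['opening'],np.round(s['contact_force'],1),np.round(s['q'],2))
q=R.from_quat(s['eef_rot']); rt=q*REL.inv(); c=np.array(s['tool_pos'])+q.apply(CT); print('tub up',rt.apply([0,0,-1]),c)
g=cv2.cvtColor(r.snapshot('wrist'),cv2.COLOR_RGB2GRAY)
for X in(.046,-.046):
    for y in(-.015,.015):
        u=wproj([c+rt.apply([X,y,-.035])],s)[0]; x,yy=int(round(u[0])),int(round(u[1])); print(X,y,u,yy-10,g[yy-10:yy+12,x])
P,ro=place(3.5,.0,[.4377,.196]); go(P,ro)
```

```text
15.4667 [0.4402 0.1884 0.14  ] 0.6744905869332534 [-0.2 -0.2 -4. ] [-0.04  0.76 -0.83  2.33  1.67  0.62 -0.32]
tub up [0.0032 0.006  1.    ] [0.4373 0.1876 0.1452]
0.046 -0.015 [225.0214 254.1656] 244 [ 93  94  94  93  97  94  91  90  87  81  88  86  96 122 148 151 149 146
 140 108  96  97]
0.046 0.015 [318.7449 254.2375] 244 [ 95  94  96  94  96  94  86  90  91  86  86  86  94 119 141 150 148 151
 143 114  95  94]
-0.046 -0.015 [244.4741 381.8642] 372 [107  93  85  87  83  83 107 145 147 113  69  52  58  57  60  57  41  23
  15   6  18  18]
-0.046 0.015 [301.5422 381.9869] 372 [113  96  86  83  86  82  96 133 148 120  74  56  51  57  55  56  46  22
   4  15  19  12]
xyz [0.0156, 0.0084, 0.0665] rot [-0.0078, -0.0049, -0.011] rows>=1.7
```

Call:
carry_out --plan '[{"rot":[-0.003,-0.002,-0.004],"xyz":[0.003,0.003,0.012],"grip":255},{"rot":[-0.005,-0.004,-0.008],"xyz":[0.006,0.006,0.025],"grip":255},{"rot":[-0.008,-0.005,-0.011],"xyz":[0.009,0.008,0.038],"grip":255},{"rot":[-0.008,-0.005,-0.011],"xyz":[0.0115,0.008,0.049],"grip":255},{"rot":[-0.008,-0.005,-0.011],"xyz":[0.0135,0.008,0.057],"grip":255},{"rot":[-0.008,-0.005,-0.011],"xyz":[0.0145,0.008,0.0615],"grip":255},{"rot":[-0.008,-0.005,-0.011],"xyz":[0.0148,0.008,0.063],"grip":255},{"rot":[-0.008,-0.005,-0.011],"xyz":[0.0148,0.008,0.063],"grip":255}]'

```text
clock: 16.18
tool_pos: [0.4404, 0.1977, 0.0751]
eef_rot: [-0.176, 0.974, 0.024, 0.138]
contact_force: [-0.0, 0.9, -4.4]
opening: 0.677
finger_force: 40.0
```

Run:
```python
from h import *
s=r.get_state();print(s['clock'],s['tool_pos'],s['opening'],np.round(s['contact_force'],1),np.round(s['q'],2))
q=R.from_quat(s['eef_rot']); rt=q*REL.inv(); c=np.array(s['tool_pos'])+q.apply(CT); print('tub up',rt.apply([0,0,-1]),c, 'gap',c[2]-.077)
P,ro=place(3.5,.0,[.4377,.196]); go(P,ro)
print(q.inv().apply([0,0,-.001]))
```

```text
16.1833 [0.44035219 0.19771267 0.07507385] 0.6771901363139768 [-0.   0.9 -4.4] [-0.06  0.94 -0.85  2.36  1.92  0.76 -0.52]
tub up [ 6.62269263e-04 -1.33180106e-03  9.99998894e-01] [0.43744696 0.1968783  0.0803064 ] gap 0.0033064029111281174
xyz [0.001, -0.0009, 0.0032] rot [0.0018, -0.0002, 0.0009] rows>=0.1
[2.77521071e-04 1.23079185e-06 9.60718762e-04]
```

Lower the last 3 mm slowly, until it makes contact.

Call:
carry_out --plan '[{"rot":[0,0,0],"xyz":[0.0003,0,0.001],"grip":255},{"rot":[0,0,0],"xyz":[0.0006,0,0.002],"grip":255},{"rot":[0,0,0],"xyz":[0.0009,0,0.003],"grip":255},{"rot":[0,0,0],"xyz":[0.001,0,0.0035],"grip":255},{"rot":[0,0,0],"xyz":[0.001,0,0.0035],"grip":255},{"rot":[0,0,0],"xyz":[0.001,0,0.0035],"grip":255}]'

```text
clock: 16.68
tool_pos: [0.4403, 0.1984, 0.0721]
eef_rot: [-0.177, 0.974, 0.024, 0.139]
contact_force: [-1.9, -1.0, 5.6]
opening: 0.677
finger_force: 40.0
```

Run:
```python
from h import *
s=r.get_state();print(s['clock'],s['tool_pos'],s['opening'],np.round(s['contact_force'],1))
q=R.from_quat(s['eef_rot']); rt=q*REL.inv(); c=np.array(s['tool_pos'])+q.apply(CT); print('tub up',rt.apply([0,0,-1]),c, 'gap',c[2]-.077)
```

```text
16.6833 [0.44034916 0.19842215 0.07207712] 0.6770720906325808 [-1.9 -1.   5.6]
tub up [-8.71056395e-04 -1.61305096e-03  9.99998320e-01] [0.43743718 0.19758185 0.07730498] gap 0.0003049800041951961
```

Contact with the platform is confirmed by the upward force. Releasing and backing away.

Call:
carry_out --plan '[{"rot":[0,0,0],"xyz":[0,0,-0.0005],"grip":255},{"rot":[0,0,0],"xyz":[0,0,-0.0005],"grip":0},{"rot":[0,0,0],"xyz":[0,0,-0.0005],"grip":0},{"rot":[0,0,0],"xyz":[0,0,-0.0005],"grip":0},{"rot":[0,0,0],"xyz":[0,0,-0.0005],"grip":0},{"rot":[0,0,0],"xyz":[0,0,-0.0005],"grip":0},{"rot":[0,0,0],"xyz":[0,0,-0.0005],"grip":0}]' --squeeze 10

```text
clock: 17.27
tool_pos: [0.44, 0.1984, 0.0719]
eef_rot: [-0.177, 0.974, 0.025, 0.138]
contact_force: [-0.0, -0.2, -0.2]
opening: 0.998
finger_force: 0.0
```

Call:
carry_out --plan '[{"rot":[0,0,0],"xyz":[0,0,-0.01],"grip":0},{"rot":[0,0,0],"xyz":[0,0,-0.03],"grip":0},{"rot":[0,0,0],"xyz":[0,0,-0.055],"grip":0},{"rot":[0,0,0],"xyz":[0,0,-0.08],"grip":0},{"rot":[0,0,0],"xyz":[0,0,-0.105],"grip":0},{"rot":[0,0,0],"xyz":[0,0,-0.13],"grip":0},{"rot":[0,0,0],"xyz":[0,0,-0.13],"grip":0},{"rot":[0,0,0],"xyz":[0,0,-0.13],"grip":0}]'

```text
clock: 17.93
tool_pos: [0.4067, 0.1858, 0.198]
eef_rot: [-0.177, 0.974, 0.024, 0.14]
contact_force: [-0.3, 0.9, 0.1]
opening: 0.996
finger_force: 0.0
```

Run:
```python
from h import *
np.set_printoptions(precision=4,suppress=True)
s=r.get_state();print(s['clock'],s['tool_pos'],s['opening'],np.round(s['contact_force'],1))
w=r.snapshot('wrist'); cv2.imwrite('pics/w9.png',w[:,:,::-1]); g=cv2.cvtColor(w,cv2.COLOR_RGB2GRAY)
rt=Rt(3.5); c=np.array([.4374,.1976,.077])
for X in(.046,-.046):
    for y in(-.015,.015):
        u=wproj([c+rt.apply([X,y,-.035])],s)[0]; x,yy=int(round(u[0])),int(round(u[1])); print(X,y,u,yy-8,g[yy-8:yy+10,x])
for Y in(-.03,.03):
    u=wproj([c+rt.apply([0,Y,-.035])],s)[0]; x,yy=int(round(u[0])),int(round(u[1])); print('Y',Y,u,x-8,g[yy,x-8:x+9])
t=r.snapshot('top')[:,:,::-1]; o=cv2.imread('pics/top0.png').astype(int); a=cv2.imread('pics/t7.png').astype(int)
print('front-tub region diff',np.abs(o[195:243,389:424]-t[195:243,389:424]).mean(),'empty region vs t7',np.abs(a[75:165,375:440]-t[75:165,375:440]).mean(),'pot1',np.abs(o[212:242,342:376]-t[212:242,342:376]).mean(),'jar/dropper',np.abs(o[165:210,175:242]-t[165:210,175:242]).mean())
sc=r.snapshot('scene')[:,:,::-1]; so=cv2.imread('pics/scene0.png').astype(int); print('scene jar+dropper',np.abs(so[275:355,280:325]-sc[275:355,280:325]).mean())
```

```text
17.9333 [0.4067 0.1858 0.198 ] 0.9955159000207373 [-0.3  0.9  0.1]
0.046 -0.015 [252.1848 171.6118] 164 [ 84  78  81  80  84  88  83  84  78 111 155 163 162 157 157 167 167 166]
0.046 0.015 [294.8581 171.6596] 164 [ 83  87  83  85  88  86  83  81  80  99 141 159 159 156 157 158 164 162]
-0.046 -0.015 [256.2532 266.5507] 259 [ 87  89  86  80  78 108 140 154 146  90  52  48  47  42  43  48  45  47]
-0.046 0.015 [290.8325 266.6049] 259 [ 87  87  85  80  81 104 138 150 145 113  95  94  98  91  96  93  92  92]
Y -0.03 [235.1968 224.077 ] 227 [164 164 162 163 163 164 162 162 164 158 154 151 153 151 138 106 114]
Y 0.03 [311.8758 224.1835] 304 [144 133 111 105 130 146 151 154 157 158 160 163 163 164 162 164 163]
front-tub region diff 17.418055555555554 empty region vs t7 14.323361823361823 pot1 17.00588235294118 jar/dropper 21.16849087893864
scene jar+dropper 8.266666666666667
```

Run:
```python
from h import *
t=r.snapshot('top')[:,:,::-1]; sc=r.snapshot('scene')[:,:,::-1]
def m(new,old,b,n):
    x0,y0,x1,y1=b; T=cv2.imread(old)[y0:y1,x0:x1]; q=cv2.matchTemplate(new[y0-8:y1+8,x0-8:x1+8].copy(),T,cv2.TM_CCOEFF_NORMED); _,v,_,l=cv2.minMaxLoc(q); print(n,round(v,3),np.array(l)-8)
m(t,'pics/top0.png',(389,195,424,243),'front tub');m(t,'pics/t7.png',(378,83,440,165),'empty');m(t,'pics/top0.png',(342,212,376,242),'pot1');m(t,'pics/top0.png',(178,168,240,207),'jar/drop');m(sc,'pics/scene0.png',(280,278,325,355),'scene jar/drop');m(sc,'pics/scene0.png',(185,150,265,230),'scene pots')
print(t[50:60,250:260].mean(), cv2.imread('pics/top0.png')[50:60,250:260].mean())
a,b=cv2.imread('pics/t8.png'),None
m(t,'pics/t8.png',(378,83,440,165),'empty vs t8')
```

```text
front tub 0.993 [0 0]
empty 0.97 [0 0]
pot1 0.999 [0 0]
jar/drop 0.999 [0 0]
scene jar/drop 0.999 [0 0]
scene pots 0.998 [0 0]
70.83 59.76
empty vs t8 0.999 [0 0]
```

```bash
python3 -c "
from plant import r
print(r.finish_job())"
```

```text
the job is handed in; nothing more can be done
None
```

The job is handed in, with no verdict returned: the last pictures show the empty at the back of the return lane, tub2 rolled to the front stop and tub1 upright and centred on the scale (tub3 not checked separately), with the pots, jar and dropper unmoved, at about 18 s on the clock.

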